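# Hold the copper bracket against the riveting jig's sprung fence

## Task

Pick up the copper bracket with the rectangular foot, set it down flat in the riveting jig between the two guide bars, short of the fence, then slide it forward until it presses squarely on the sprung fence with a steady 12 N or so, the fence's pointer between the two lines on the block (8 and 16 N), and never ram the fence to its end stop. Finish while still gripping and pressing it there, flat on the plate, so that the smith can rivet it; leave the other things on the bench where they are.

Things in the scene. Friction and masses are not known exactly. Their poses are not given: they have to be found in the camera images.
- bracket: The work: copper T-bracket, 0.5 kg, standing on its foot. Foot plate 80 mm (x) by 54 mm (y), 8 mm thick, with four rivet holes; across its middle an upright rib 10 mm thick (along x), 54 mm wide (along y), top 59 mm above the underside. Origin: centre of the foot's underside, z up. Same either way round.
- jig: Steel riveting jig fixed to the bench: plate 240 x 140 mm, oiled (friction 0.2), top face at z = 12 mm. Origin: centre of the plate's underside; x points along the channel to the fence, away from the robot. Two guide bars, 12 mm high and wide, run from x = -100 to +35 mm, inner faces at y = -31 and +31 mm (channel 62 mm wide).
- fence: Sprung fence: steel bar 16 mm (x) by 100 mm (y) by 18 mm high across the channel's end; it slides along the jig's x only, axes as the jig's. Origin: centre of its underside, at rest at x = 53, z = 12.5 mm in the jig's frame; the face to press lies 8 mm before it. It gives 1 mm per 0.9 N, no preload, to an end stop at 24 mm. Its top carries a brass pointer.
- gauge (a point): Point midway between the two white lines (across the jig, 9 mm apart along x) on top of the fixed block behind the fence (24 mm by 120 mm, top 34 mm above the bench, x = 88 to 112 mm in the jig's frame). The fence pointer's tip is at the first line at 8 N (9 mm of travel), at the second at 16 N (18 mm). Two spring barrels stick out behind, to x = 157 mm.
- round_lug: Bystander: copper lug with a round foot 72 mm across, 8 mm thick, and a rib 10 x 40 mm rising to 37 mm. Origin: centre of the underside.
- dolly: Bystander: steel hand dolly 75 x 50 x 40 mm. Origin: centre of the underside.
- bowl: Bystander: hammered copper bowl, 110 mm across, 50 mm high. Origin: centre of the underside.
- hammer: Bystander: hammer 260 mm long, lying flat along its x.
- mallet: Bystander: wooden mallet about 220 mm long, lying flat along its x, head 56 mm thick.
- rivet_tin: Bystander: open aluminium tin 70 x 60 x 30 mm. Origin: centre of the underside.
Things that resemble listed ones, but are neither listed nor needed, are in the scene too. Leave any green or pink look-alike of the bracket alone.

How it is judged:
On the way, in this order (a step that is already met when the one before it is completed fails the run):
1. the bracket is picked up (height (world z) of bracket above 0.025 m and contact force between the fingers and bracket above 3 N), for 0.1 s.
2. the bracket is set flat on the plate between the guide bars, clear of the fence (y of bracket in the frame of jig between -0.007 and 0.007 m and z of bracket in the frame of jig between 0.008 and 0.0145 m and angle between bracket's own z axis and vertical below 0.06 rad and angle between the x axis of bracket and the x axis of jig, either way round below 0.08 rad and x of bracket in the frame of jig between -0.09 and 0.003 m and contact force between bracket and fence below 0.5 N), for 0.1 s.
3. the bracket is pressed squarely on the fence with 8 to 16 N (y of bracket in the frame of jig between -0.007 and 0.007 m and z of bracket in the frame of jig between 0.008 and 0.0145 m and angle between bracket's own z axis and vertical below 0.06 rad and angle between the x axis of bracket and the x axis of jig, either way round below 0.08 rad and contact force between bracket and fence between 8 and 16 N and contact force between the fingers and bracket above 3 N and linear speed of bracket below 0.01 m/s), for 0.5 s.
At the end, for the whole second after the job is handed in: The program has finished with the fingers still on the bracket (at least 3 N), the bracket flat on the plate (within 2.5 mm above it and 0.06 rad of level), between the guide bars (within 7 mm of the channel's middle), square to within 0.08 rad, still, and pressing on the fence with 8 to 16 N (all of step 3); the arm keeps its last pose, push and grip.
It fails at once if the fence is rammed to its end stop (more than 22 mm of travel) (x of fence in the frame of jig above 0.075 m).
It fails at once if another thing on the bench is moved by more than 30 mm (distance of any of round_lug, dolly, bowl, hammer, mallet, rivet_tin from where it was at the start of the episode above 0.03 m).
It also fails if it takes over 51 s, if anything falls off the work surface, if the arm or the gripper's body presses on something with over 40 N, if the wrist force passes 120 N, or if a joint passes its speed limit or range.

## Robot

A 6-joint arm with a two-finger parallel gripper is mounted at the origin on the work surface. World frame = base frame: x ahead of the robot, y to its left, z up, the work surface at z = 0. Lengths are in m, angles in rad, forces in N, time in s.
With the tool pointing down it reaches from about 0.425 to 0.95 m from the base axis. Payload 3.5 kg.
Tool frame: the origin (TCP) lies midway between the tips of the shut fingers; the grasp point (between the pads) lies 19 mm behind it; z points along the fingers, y is the direction in which the jaws open and shut (so a half turn about z gives the same grasp; the last joint's range is limited). The gripper opens to 85 mm and grips with 20 to 120 N. Pads are 22 mm wide; open, the fingers measure 114 mm over their backs; the gripper's body (76 mm by 85 mm) begins 54 mm behind the grasp point. The pads swing forward as they close: fully open they stand 13 mm farther back than shut.
Start: joints at [-1.378, 0.286, 1.577, -0, 1.279, -0.15], TCP at [0.227, -0.636, 0.205] pointing down, gripper open.
Joint ranges: [-2.77, 2.77], [-0.9, 2.22], [0.21, 2.48], [-1.53, 4.67], [0.24, 2.81], [-2.84, 2.84]. Speed limits (rad/s): [2.79, 2.79, 3.14, 3.14, 3.14, 3.14].

## Interface

Orientations are given as a unit quaternion [x, y, z, w].
In Python, from plant import ctrl gives the robot as it stands.
- The arm moves only by the tool apply_moves, never from a script. Its argument "moves" is a list that holds one entry, the list of rows, each a list of 7 numbers: the shift along the tool's x, y, z in m, then the turn, a rotation vector about the tool's x, y, z in degrees, then the gripper's target within -1 to 1 (shut at 1, half-way at 0, fully open at -1). In form: [[[tx, ty, tz, ax, ay, az, hand], ...]]. A call has 1 to 12 rows; each row shifts and turns the pose as measured when the row begins, along the tool's axes as they then stand; what a row does not reach is not made up. A row lasts 1/10 s, in which the tool goes at most 50 mm and 8.59 degrees, less where a joint would pass 70% of its speed; a pose out of reach is approached as far as the arm can. A call with a gripper value outside its range is refused whole. The fingers move at their own pace and stop on an object; "force" is the grip in N (left out, the last holds). Time passes only in rows, so rows that do not move let the fingers close. It gives the time, the measured TCP pose, the force and the opening at its end, in the units of the state.
- ctrl.get_state(): the state, without advancing time (a new reading comes with each control period).
- ctrl.read_camera(name): name is "scene" or "top"; returns the picture (420x560x3 uint8, red, green, blue); there is no depth.
- ctrl.get_calibration(name): a dict with "camera_matrix" (3x3 intrinsics, pixels), "cam_to_world" (4x4, takes a point from camera to world coordinates). Camera axes: x right, y up, looking along -z (the intrinsics and any distortion apply to the point x, -y, -z); pixel columns grow to the right and rows downward; lengths in m; the calibration is good to about 2 mm. A picture is of the moment at which its call begins. get_calibration takes no time and is no camera call.
- ctrl.sign_off(): hands the job in, once; it reports no verdict.
The state is a dict: "time": time; "qpos": joint angles; "dq": joint speeds; "joint_efforts": joint torques, N m; "eef_pos": TCP position; "tcp_rot": TCP orientation; "contact_force": force on the tool from outside, world axes, zero at the start; "wrist_torque": the same for the moment, N m; "opening": opening from 0.0 (shut) to 1.0 (fully open).
Only numpy, scipy, OpenCV 4.12 (cv2) and the standard library are available. Lean on these libraries where they do the work, as an engineer would, in place of code of your own. Each camera call takes 0.05 s, during which the arm holds its last target. There are 200 camera calls.

## Working session

There is one attempt and no reset: what is moved stays moved. The work goes in short steps, Python scripts to look and compute and a tool call to move; the robot and the scene stay as the last step left them, time stands still between calls to the robot, and variables do not carry over. Pictures are saved under pics/ and viewed, about 8 in all and at most 12, crops included, and the job is handed in when it is done.

Besides the shell and the picture viewer there is one more tool, called after ">>>" in YAML: its name, and indented under it one key for each argument. apply_moves: Moves the arm, as the interface text tells. Its arguments: {"type":"object","properties":{"moves":{"type":"array","items":{"type":"array","items":{"type":"array","items":{"type":"number"}}}},"force":{"type":"number"}},"required":["moves"]}

```bash
mkdir -p pics
cat > h.py <<'E'
import numpy as np, cv2
from plant import ctrl
def ray(cam,uv,z):
    c=ctrl.get_calibration(cam);K=np.array(c["camera_matrix"]);T=np.array(c["cam_to_world"])
    d=np.linalg.solve(K,[uv[0],uv[1],1.]);d=T[:3,:3]@(d*[1,-1,-1]);o=T[:3,3]
    return o+d*(z-o[2])/d[2]
def shot(cam,name):
    im=ctrl.read_camera(cam)[...,::-1].copy();cv2.imwrite(f"pics/{name}.png",im);return im
E
python3 - <<'E'
from h import *
for c in("scene","top"):
    shot(c,c+"0");k=ctrl.get_calibration(c);print({a:np.round(b,3).tolist() if not isinstance(b,str) else b for a,b in k.items()})
s=ctrl.get_state();print(s)
E
```

```text
{'camera_matrix': [[409.766, 0.0, 280.078], [0.0, 409.766, 203.771], [0.0, 0.0, 1.0]], 'cam_to_world': [[-0.829, -0.387, 0.404, 1.08], [0.56, -0.576, 0.595, 0.746], [0.002, 0.72, 0.694, 0.913], [0.0, 0.0, 0.0, 1.0]]}
{'camera_matrix': [[458.632, 0.0, 276.641], [0.0, 458.632, 211.258], [0.0, 0.0, 1.0]], 'cam_to_world': [[-0.028, 0.999, -0.046, 0.489], [-1.0, -0.027, 0.007, 0.025], [0.006, 0.046, 0.999, 1.472], [0.0, 0.0, 0.0, 1.0]]}
{'time': 0.1, 'qpos': array([-1.37801049e+00,  2.87142728e-01,  1.57806648e+00,  3.98192753e-05,
        1.27864024e+00, -1.49979669e-01]), 'dq': array([-2.07319889e-03, -2.40775865e-04, -3.13237243e-03,  3.34008076e-04,
        5.01084954e-04, -1.98348423e-05]), 'joint_efforts': array([ 6.47109719e-04, -4.07297122e+01, -2.93699509e+01, -1.53579590e-04,
        3.44018648e-03,  1.26824546e-05]), 'eef_pos': array([ 0.22678272, -0.63504602,  0.20412239]), 'tcp_rot': array([ 9.85350241e-01,  1.70539227e-01, -5.09419089e-06, -1.12854550e-03]), 'contact_force': array([0.37863616, 0.2228439 , 0.97201371]), 'wrist_torque': array([0.05875191, 0.00419998, 0.02362427]), 'opening': 0.9982321401313312}
```

View pics/top0.png

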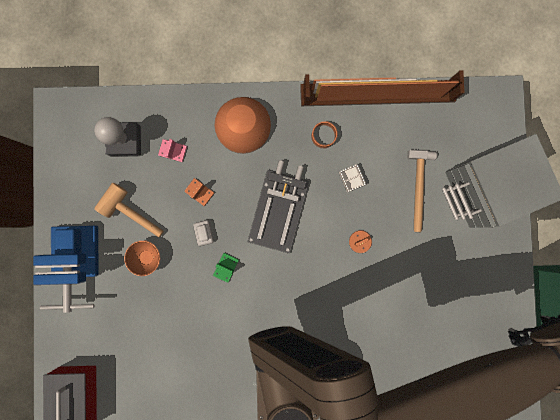

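View pics/scene0.png

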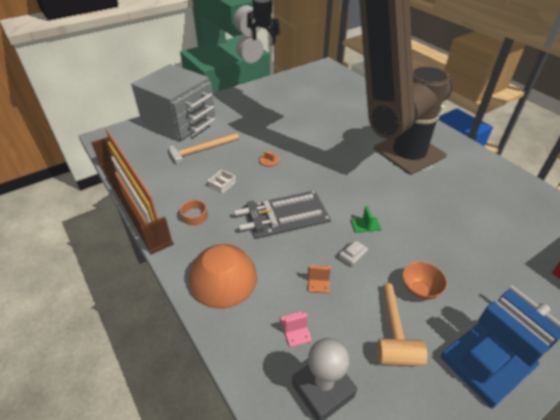

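The top view shows the copper bracket at about (200,192), the jig from (285,170) to (270,245) with its fence at about (285,187), and the green and pink look-alikes at (227,266) and (172,150). The scene view shows the bracket at (319,278). Next I'll crop and enlarge both.

Run:
```python
from h import *
t=cv2.imread("pics/top0.png");s=cv2.imread("pics/scene0.png")
R=lambda a,f:cv2.resize(a,None,fx=f,fy=f,interpolation=cv2.INTER_CUBIC)
a=R(t[172:212,180:220],10); b=R(t[155:255,240:320],4)
c=np.zeros((400,800,3),np.uint8);c[:400,:400]=a;c[:400,410:730]=b
d=R(s[258:298,295:345],5);e=R(s[185:245,225:335],5)
f=np.zeros((300,810,3),np.uint8);f[:200,:250]=d;f[:300,255:805]=e
cv2.imwrite("pics/crop.png",cv2.resize(np.vstack([np.pad(c,((0,0),(0,10),(0,0))),f]),None,fx=.8,fy=.8))
for n,im in(("top",t),("scene",s)):
    h=cv2.cvtColor(im,cv2.COLOR_BGR2HSV);m=cv2.inRange(h,(3,110,60),(17,255,255))
    k,l,st,ce=cv2.connectedComponentsWithStats(m)
    for i in range(1,k):
        if st[i,4]>100 : 
            r=cv2.minAreaRect(np.argwhere(l==i)[:,::-1].astype(np.float32));print(n,st[i],ce[i].round(1),np.round(r[0],1),np.round(r[1],1),round(r[2],1), ray(n,ce[i],.01).round(3))
```

```text
top [312  77  84  13 126] [345.7  79.9] [353.   79.1] [ 9.  83.9] 82.4 [ 0.976 -0.22   0.01 ]
top [ 310   80  149   25 2820] [384.4  92.4] [384.   92.5] [ 21.4 148.7] 88.1 [ 0.932 -0.344  0.01 ]
top [ 215   97   56   56 2459] [242.3 124.6] [242.5 124.5] [55. 55.] 90.0 [0.839 0.118 0.01 ]
top [311 121  27  27 198] [324.  133.9] [323.5 134. ] [24.7 26.2] 45.0 [ 0.802 -0.144  0.01 ]
top [414 159  10  73 565] [418.7 195.6] [418.8 195. ] [ 8.  72.3] 2.4 [ 0.595 -0.441  0.01 ]
top [185 178  29  28 409] [198.9 191.6] [198.7 191.8] [25.1 17.5] 36.3 [0.627 0.261 0.01 ]
top [ 95 183  68  54 985] [122.2 207.6] [131.4 215. ] [69.7 33.5] 35.5 [0.582 0.507 0.01 ]
top [349 230  23  23 399] [360.  241.3] [359.9 241.3] [21.9 21.9] 63.4 [ 0.454 -0.248  0.01 ]
top [124 241  36  35 990] [141.7 257.9] [141.5 258. ] [34. 35.] 90.0 [0.421 0.447 0.01 ]
scene [  0   0  41  19 602] [17.4  7.5] [20.  9.] [40. 18.] 0.0 [ 0.929 -2.418  0.01 ]
scene [ 275    0   51   71 2640] [300.4  31.3] [300.  35.] [70. 50.] 90.0 [-0.323 -1.123  0.01 ]
scene [330   0  10  58 324] [334.3  28.8] [334.4  28.4] [ 7. 57.] 5.4 [-0.5
[... 383 characters left out ...]
8. ] 60.3 [ 0.927 -0.291  0.01 ]
scene [181 135  57  20 270] [209.1 144.3] [208.8 144.4] [ 4.8 58.2] 72.9 [ 0.595 -0.441  0.01 ]
scene [260 151  19  15 205] [269. 159.] [269.1 159.3] [17.4 13.9] 26.6 [ 0.458 -0.242  0.01 ]
scene [180 200  27  25 382] [193.6 212.2] [193.4 212.4] [24.3 25.7] 76.0 [ 0.798 -0.147  0.01 ]
scene [ 189  245   67   63 3297] [222.2 276.4] [221.8 277.3] [62.2 65.8] 45.0 [0.84  0.117 0.01 ]
scene [ 403  262   43   37 1216] [423.8 279.7] [423.5 279.5] [42.4 35.4] 45.0 [0.4   0.427 0.01 ]
scene [308 266  22  27 529] [318.7 278.8] [318.5 278.8] [20.2 26.2] 3.0 [0.63  0.268 0.01 ]
scene [ 379  284   47   81 1513] [399.3 340.3] [402. 324.] [80. 46.] 90.0 [0.581 0.513 0.01 ]
```

View pics/crop.png

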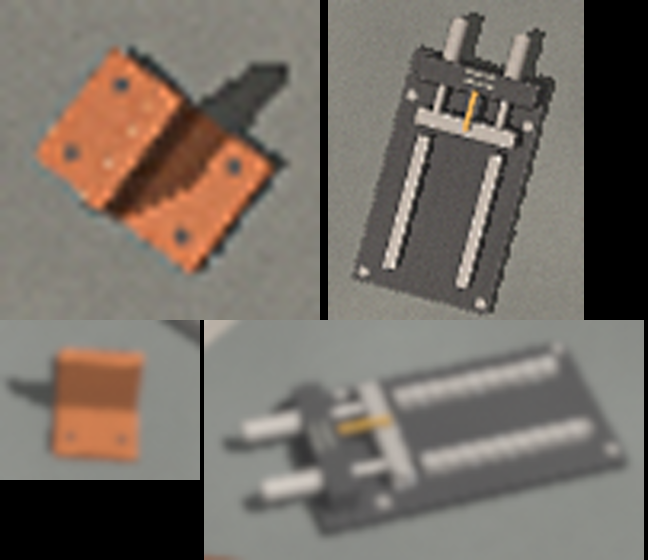

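The crop shows the bracket foot's corners at about (185,191), (195,178), (215,192) and (204,206) in the top image, and the two guide bars and the fence clearly. I'll fit the bars and the fence by mask.

```bash
cat > jig.py <<'E'
from h import *
def comps(cam,im,box,hsv_lo,hsv_hi,f=4,mn=20):
    x0,y0,x1,y1=box;c=cv2.resize(im[y0:y1,x0:x1],None,fx=f,fy=f,interpolation=cv2.INTER_CUBIC)
    m=cv2.inRange(cv2.cvtColor(c,cv2.COLOR_BGR2HSV),hsv_lo,hsv_hi)
    k,l,st,ce=cv2.connectedComponentsWithStats(m);o=[]
    for i in range(1,k):
        if st[i,4]>mn*f*f:
            p=np.argwhere(l==i)[:,::-1].astype(np.float32)
            p=(p+.5)/f-.5+[x0,y0];o.append(p.astype(np.float32))
    return o
E
python3 - <<'E'
from jig import *
t=cv2.imread("pics/top0.png");s=cv2.imread("pics/scene0.png")
for n,im,b in(("top",t,(245,160,315,255)),("scene",s,(245,188,335,240))):
    for p in comps(n,im,b,(0,0,150),(180,70,255)):
        r=cv2.minAreaRect(p);q=np.array([ray(n,u,.024)[:2] for u in p])
        c=q.mean(0);w,v=np.linalg.eigh(np.cov(q.T));d=v[:,1]*np.sign(v[0,1])
        print(n,len(p)/16,p.mean(0).round(1),c.round(4),"L",np.sqrt(12*w).round(3),"ang",np.degrees(np.arctan2(d[1],d[0])).round(2),"z.0305",ray(n,p.mean(0),.0305).round(4))
for n,z,cs in(("top",.008,[(184.3,190.9),(194.1,177.5),(214.5,191.25),(203.6,205.5)]),):
    q=np.array([ray(n,u,z)[:2] for u in cs]);print(q.round(4),q.mean(0),[np.linalg.norm(q[i]-q[i-1]).round(3) for i in range(4)],
    [np.degrees(np.arctan2(*(q[i]-q[i-1])[::-1])).round(1) for i in range(4)])
# rib & foot in top via rotated rect of mask
p=comps("top",t,(180,170,222,214),(2,110,40),(18,255,255))[0]
r=cv2.minAreaRect(p);bp=cv2.boxPoints(r);q=np.array([ray("top",u,.008)[:2] for u in bp]);print(len(p)/16,q.round(4),q.mean(0),[np.degrees(np.arctan2(*(q[i]-q[i-1])[::-1])).round(1) for i in range(4)],[np.linalg.norm(q[i]-q[i-1]).round(3) for i in range(4)])
E
```

```text
top 50.25 [279.  166.6] [0.6981 0.0037] L [0.012 0.041] ang -17.57 z.0305 [0.6972 0.0038 0.0305]
top 54.3125 [298.4 171.9] [ 0.6794 -0.0577] L [0.012 0.044] ang -17.42 z.0305 [ 0.6785 -0.0573  0.0305]Traceback (most recent call last):
  File "<stdin>", line 5, in <module>
  File "h.py", line 4, in ray
    c=ctrl.get_calibration(cam);K=np.array(c["camera_matrix"]);T=np.array(c["cam_to_world"])
ValueError: time passes only in moves, steps and waits
```

```bash
cat > h.py <<'E'
import numpy as np, cv2
from functools import lru_cache
from plant import ctrl
@lru_cache
def cal(cam):
    c=ctrl.get_calibration(cam);return np.array(c["camera_matrix"]),np.array(c["cam_to_world"])
def ray(cam,uv,z):
    K,T=cal(cam)
    d=np.linalg.solve(K,[uv[0],uv[1],1.]);d=T[:3,:3]@(d*[1,-1,-1]);o=T[:3,3]
    return o+d*(z-o[2])/d[2]
def shot(cam,name):
    im=ctrl.read_camera(cam)[...,::-1].copy();cv2.imwrite(f"pics/{name}.png",im);return im
E
cat > m.py <<'E'
from jig import *
t=cv2.imread("pics/top0.png");s=cv2.imread("pics/scene0.png")
for n,im,b in(("top",t,(245,160,315,255)),("scene",s,(245,188,335,240))):
    for p in comps(n,im,b,(0,0,150),(180,70,255)):
        q=np.array([ray(n,u,.024)[:2] for u in p])
        c=q.mean(0);w,v=np.linalg.eigh(np.cov(q.T));d=v[:,1]*np.sign(v[0,1])
        print(n,len(p)/16,p.mean(0).round(1),c.round(4),"L",np.sqrt(12*w).round(3),"ang",np.degrees(np.arctan2(d[1],d[0])).round(2),"z.0305",ray(n,p.mean(0),.0305).round(4))
def rep(q): print(q.round(4).tolist(),q.mean(0).round(4),[np.linalg.norm(q[i]-q[i-1]).round(3) for i in range(4)],[np.degrees(np.arctan2(*(q[i]-q[i-1])[::-1])).round(1) for i in range(4)])
rep(np.array([ray("top",u,.008)[:2] for u in [(184.3,190.9),(194.1,177.5),(214.5,191.25),(203.6,205.5)]]))
p=comps("top",t,(180,170,222,214),(2,110,40),(18,255,255))[0]
rep(np.array([ray("top",u,.008)[:2] for u in cv2.boxPoints(cv2.minAreaRect(p))]))
E
python3 m.py
```

```text
top 50.25 [279.  166.6] [0.6981 0.0037] L [0.012 0.041] ang -17.57 z.0305 [0.6972 0.0038 0.0305]
top 54.3125 [298.4 171.9] [ 0.6794 -0.0577] L [0.012 0.044] ang -17.42 z.0305 [ 0.6785 -0.0573  0.0305]
top 165.8125 [282.6 193.4] [ 0.6124 -0.0055] L [0.034 0.104] ang 73.5 z.0305 [ 0.6119 -0.0053  0.0305]
top 147.0625 [263.9 217.9] [0.5366 0.0558] L [0.011 0.134] ang -16.78 z.0305 [0.5364 0.0557 0.0305]
top 144.75 [286.5 223.8] [ 0.5159 -0.0152] L [0.011 0.134] ang -16.78 z.0305 [ 0.5158 -0.015   0.0305]
scene 52.375 [273.  191.1] [ 0.5483 -0.0783] L [0.028 0.047] ang 42.27 z.0305 [ 0.5523 -0.0722  0.0305]
scene 160.0 [292.5 199.7] [ 0.5193 -0.0101] L [0.018 0.132] ang -16.33 z.0305 [ 0.5236 -0.0046  0.0305]
scene 156.75 [268.4 212.6] [ 0.6135 -0.0049] L [0.038 0.113] ang 72.0 z.0305 [0.6172 0.0011 0.0305]
scene 174.6875 [300.  215.6] [0.5411 0.0602] L [0.017 0.13 ] ang -16.55 z.0305 [0.5452 0.0652 0.0305]
scene 45.0 [248.8 225. ] [0.6902 0.0066] L [0.02  0.027] ang -14.07 z.0305 [0.6931 0.012  0.0305]
[[0.6303, 0.3083], [0.6725, 0.2762], [0.6266, 0.2118], [0.5819, 0.2476]] [0.6278 0.261 ] [np.float64(0.078), np.float64(0.053), np.float64(0.079), np.float64(0.057)] [np.float64(51.4), np.float64(-37.3), np.float64(-125.5), np.float64(141.4)]
[[0.6286, 0.3119], [0.674, 0.2767], [0.6237, 0.2128], [0.5785, 0.2481]] [0.6262 0.2624] [np.float64(0.081), np.float64(0.057), np.float64(0.081), np.float64(0.057)] [np.float64(51.8), np.float64(-37.8), np.float64(-128.2), np.float64(142.1)]
```

```bash
cat > plan.py <<'E'
from h import *
import sys
from scipy.spatial.transform import Rotation as R
# target x y z yaw_of_jaws(deg) rows -> first 12 rows, in the tool frame
x,y,z,yw,n=map(float,sys.argv[1:6]);n=int(n);s=ctrl.get_state()
p=np.array(s["eef_pos"]);r=R.from_quat(s["tcp_rot"]);M=r.as_matrix()
y0=np.degrees(np.arctan2(M[1,1],M[0,1]))
dy=(yw-y0)
d=(np.array([x,y,z])-p)/n
print("t",s["time"],"p",p.round(4),"yaw",y0.round(2),"toolz",M[:,2].round(3),"F",np.round(s["contact_force"],2),"open",round(s["opening"],3),"left",(d*n).round(4),round(dy,2))
for i in range(min(n,12)):
    a=np.radians(y0+dy*i/n);ey=np.array([np.cos(a),np.sin(a)]);ex=np.array([-ey[1],ey[0]])
    print([round(d[:2]@ex,4),round(d[:2]@ey,4),round(-d[2],4),0,0,round(-dy/n,1)])
E
python3 plan.py 0.627 0.2615 0.17 52 24
```

```text
t 0.1 p [ 0.2268 -0.635   0.2041] yaw -70.36 toolz [-0.     0.002 -1.   ] F [0.38 0.22 0.97] open 0.998 left [ 0.4002  0.8965 -0.0341] 122.36
[np.float64(0.0283), np.float64(-0.0296), np.float64(0.0014), 0, 0, np.float64(-5.1)]
[np.float64(0.0308), np.float64(-0.027), np.float64(0.0014), 0, 0, np.float64(-5.1)]
[np.float64(0.0331), np.float64(-0.0241), np.float64(0.0014), 0, 0, np.float64(-5.1)]
[np.float64(0.0351), np.float64(-0.0211), np.float64(0.0014), 0, 0, np.float64(-5.1)]
[np.float64(0.0368), np.float64(-0.0179), np.float64(0.0014), 0, 0, np.float64(-5.1)]
[np.float64(0.0382), np.float64(-0.0145), np.float64(0.0014), 0, 0, np.float64(-5.1)]
[np.float64(0.0394), np.float64(-0.0111), np.float64(0.0014), 0, 0, np.float64(-5.1)]
[np.float64(0.0402), np.float64(-0.0075), np.float64(0.0014), 0, 0, np.float64(-5.1)]
[np.float64(0.0407), np.float64(-0.0039), np.float64(0.0014), 0, 0, np.float64(-5.1)]
[np.float64(0.0409), np.float64(-0.0003), np.float64(0.0014), 0, 0, np.float64(-5.1)]
[np.float64(0.0408), np.float64(0.0033), np.float64(0.0014), 0, 0, np.float64(-5.1)]
[np.float64(0.0403), np.float64(0.0069), np.float64(0.0014), 0, 0, np.float64(-5.1)]
```

>>> apply_moves:
  moves:
    - [[0.028,-0.03,0,0,0,-5,-1],[0.031,-0.027,0,0,0,-5,-1],[0.033,-0.024,0,0,0,-5,-1],[0.035,-0.021,0,0,0,-5,-1],[0.037,-0.018,0,0,0,-5,-1],[0.038,-0.015,0,0,0,-5,-1],[0.039,-0.011,0,0,0,-5,-1],[0.04,-0.008,0,0,0,-5,-1],[0.041,-0.004,0,0,0,-5,-1],[0.041,0,0,0,0,-5,-1],[0.041,0.003,0,0,0,-5,-1],[0.04,0.007,0,0,0,-5,-1]]
  force: 60

```text
time: 1.3
eef_pos: [0.424, -0.1686, 0.1986]
tcp_rot: [0.758, 0.653, 0.002, -0.006]
contact_force: [0.7, 0.1, -0.8]
opening: 0.999
```

```bash
sed -i 's/print(\[round(d\[:2\]@ex,4).*/print(*np.round([d[:2]@ex,d[:2]@ey,-d[2],0,0,-dy\/n],4))/' plan.py; python3 plan.py 0.627 0.2615 0.17 52 14
```

```text
t 1.3 p [ 0.424  -0.1686  0.1986] yaw -8.51 toolz [-0.004  0.012 -1.   ] F [ 0.67  0.09 -0.76] open 0.999 left [ 0.203   0.4301 -0.0286] 60.51
0.0325 0.0098 0.002 0.0 0.0 -4.3221
0.0317 0.0122 0.002 0.0 0.0 -4.3221
0.0307 0.0146 0.002 0.0 0.0 -4.3221
0.0295 0.0168 0.002 0.0 0.0 -4.3221
0.0281 0.019 0.002 0.0 0.0 -4.3221
0.0266 0.0211 0.002 0.0 0.0 -4.3221
0.025 0.023 0.002 0.0 0.0 -4.3221
0.0232 0.0248 0.002 0.0 0.0 -4.3221
0.0212 0.0265 0.002 0.0 0.0 -4.3221
0.0192 0.028 0.002 0.0 0.0 -4.3221
0.017 0.0294 0.002 0.0 0.0 -4.3221
0.0147 0.0306 0.002 0.0 0.0 -4.3221
```

>>> apply_moves:
  moves:
    - [[0.038,0.012,0.002,0,0,-5,-1],[0.037,0.014,0.002,0,0,-5,-1],[0.036,0.017,0.002,0,0,-5,-1],[0.034,0.02,0.002,0,0,-5,-1],[0.033,0.022,0.002,0,0,-5,-1],[0.031,0.025,0.002,0,0,-5,-1],[0.029,0.027,0.002,0,0,-5,-1],[0.027,0.029,0.002,0,0,-5,-1],[0.025,0.031,0.002,0,0,-5,-1],[0.022,0.033,0.002,0,0,-5,-1],[0.019,0.034,0.002,0,0,-5,-1],[0.017,0.036,0.002,0,0,-5,-1]]

```text
time: 2.5
eef_pos: [0.5916, 0.2971, 0.1727]
tcp_rot: [0.308, 0.951, 0.003, -0.006]
contact_force: [1.1, 0.1, -1.0]
opening: 0.999
```

```bash
cat >> plan.py <<'E'
t=np.cross(M[:,2],[0,0,-1]);print("untilt rotvec tool deg",np.degrees(M.T@t).round(2))
E
python3 plan.py 0.627 0.2615 0.12 52 6; python3 -c "
from h import *
shot('top','top1');s=shot('scene','scene1')
cv2.imwrite('pics/c1.png',cv2.resize(s[190:330,230:430],None,fx=3,fy=3,interpolation=2))"
```

```text
t 2.5 p [0.5916 0.2971 0.1727] yaw 54.16 toolz [-0.01   0.009 -1.   ] F [ 1.06  0.12 -0.99] open 0.999 left [ 0.0354 -0.0356 -0.0527] -2.16
-0.0083 -0.0014 0.0088 0.0 0.0 0.3606
-0.0083 -0.0013 0.0088 0.0 0.0 0.3606
-0.0083 -0.0013 0.0088 0.0 0.0 0.3606
-0.0083 -0.0012 0.0088 0.0 0.0 0.3606
-0.0083 -0.0012 0.0088 0.0 0.0 0.3606
-0.0083 -0.0011 0.0088 0.0 0.0 0.3606
untilt rotvec tool deg [ 0.1  -0.79  0.  ]
```

View pics/c1.png

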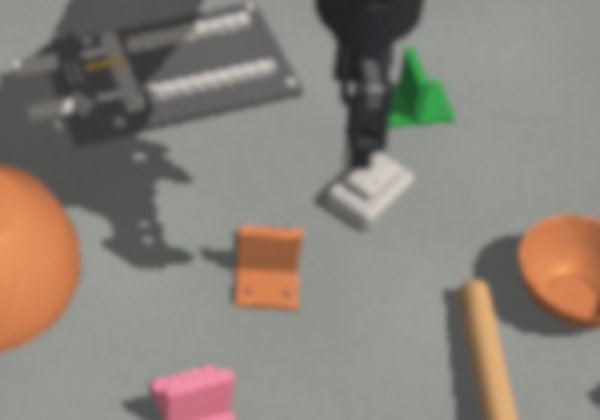

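The crop shows the bracket untouched. The gripper is above and off to one side of it, with clear space all round.

>>> apply_moves:
  moves:
    - [[-0.016,-0.003,0.012,0,-0.8,1,-1],[-0.016,-0.003,0.012,0,0,1,-1],[-0.012,-0.002,0.012,0,0,0,-1],[-0.006,0,0.012,0,0,0,-1],[0,0,0,0,0,0,-1]]

```text
time: 3.1
eef_pos: [0.6278, 0.2559, 0.1163]
tcp_rot: [0.327, 0.945, -0.001, -0.002]
contact_force: [-1.5, -0.3, -0.6]
opening: 0.994
```

```bash
python3 plan.py 0.627 0.2615 0.021 52 8; python3 -c "
from h import *
s=shot('scene','scene2');t=shot('top','top2')
f=lambda a:cv2.resize(a,(400,400),interpolation=2)
cv2.imwrite('pics/c2.png',np.hstack([f(s[210:310,270:370]),f(t[150:230,160:240])]))"
```

```text
t 3.1 p [0.6278 0.2559 0.1163] yaw 51.82 toolz [-0.004 -0.001 -1.   ] F [-1.5  -0.28 -0.58] open 0.994 left [-0.0008  0.0056 -0.0953] 0.18
0.0005 0.0005 0.0119 0.0 0.0 -0.0227
0.0005 0.0005 0.0119 0.0 0.0 -0.0227
0.0005 0.0005 0.0119 0.0 0.0 -0.0227
0.0005 0.0005 0.0119 0.0 0.0 -0.0227
0.0005 0.0005 0.0119 0.0 0.0 -0.0227
0.0005 0.0005 0.0119 0.0 0.0 -0.0227
0.0005 0.0005 0.0119 0.0 0.0 -0.0227
0.0005 0.0005 0.0119 0.0 0.0 -0.0227
untilt rotvec tool deg [-0.19 -0.13  0.  ]
```

View pics/c2.png

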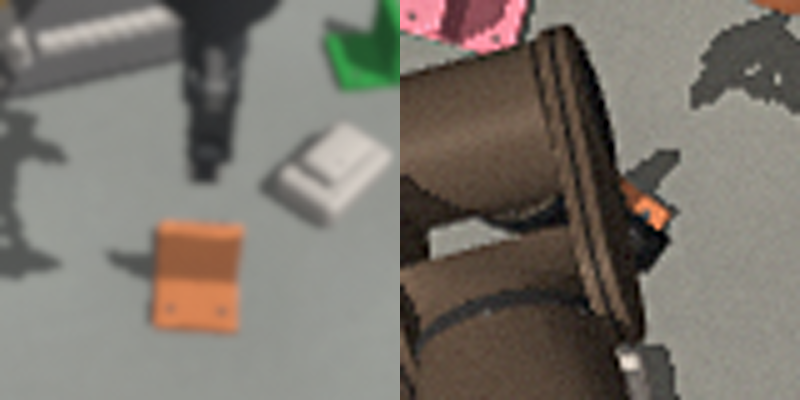

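The gripper hangs in line with the rib: finger at about (321,253) and rib top at (320,265) in the scene image. I'll check the rib centre from the scene view and then descend.

Run:
```python
from jig import *
s=cv2.imread("pics/scene0.png")
p=comps("scene",s,(300,258,340,300),(2,110,40),(18,255,255))[0]
b=cv2.boxPoints(cv2.minAreaRect(p));b=b[np.argsort(b[:,1])];print(b.round(1))
q=[ray("scene",u,.059)for u in b[:2]];print("rib top near edge",np.round(q,4),np.mean(q,0).round(4))
q=[ray("scene",u,.004)for u in b[2:]];print("foot near edge",np.round(q,4),np.mean(q,0).round(4))
u=np.array([np.cos(np.radians(52)),np.sin(np.radians(52))]);print("expect foot edge",np.array([.627,.2615])+.04*u,"rib",np.array([.627,.2615])+.005*u)
```

```text
[[309.2 264.9]
 [329.9 266.2]
 [307.6 291.3]
 [328.3 292.6]]
rib top near edge [[0.6481 0.2454 0.059 ]
 [0.6061 0.2788 0.059 ]] [0.6271 0.2621 0.059 ]
foot near edge [[0.6757 0.2796 0.004 ]
 [0.6333 0.313  0.004 ]] [0.6545 0.2963 0.004 ]
expect foot edge [0.65162646 0.29302043] rib [0.63007831 0.26544005]
```

>>> apply_moves:
  moves:
    - [[0.003,0.004,0.015,0,0,0,-1],[0.001,0.001,0.02,0,0,0,-1],[0,0,0.02,0,0,0,-1],[0,0,0,0,0,0,-1]]

```text
time: 3.6
eef_pos: [0.6294, 0.2661, 0.0637]
tcp_rot: [0.326, 0.945, 0.002, 0.002]
contact_force: [0.1, -0.5, -0.2]
opening: 1.003
```

```bash
python3 plan.py 0.627 0.2615 0.021 52 4
```

```text
t 3.6 p [0.6294 0.2661 0.0637] yaw 51.92 toolz [ 0.005  0.002 -1.   ] F [ 0.1  -0.46 -0.24] open 1.003 left [-0.0024 -0.0046 -0.0427] 0.08
-0.0002 -0.0013 0.0107 0.0 0.0 -0.019
-0.0002 -0.0013 0.0107 0.0 0.0 -0.019
-0.0002 -0.0013 0.0107 0.0 0.0 -0.019
-0.0002 -0.0013 0.0107 0.0 0.0 -0.019
untilt rotvec tool deg [0.28 0.14 0.  ]
```

>>> apply_moves:
  moves:
    - [[0,-0.004,0.015,0,0,0,-1],[0,-0.001,0.015,0,0,0,-1],[0,0,0.011,0,0,0,-1],[0,0,0,0,0,0,-1]]

```text
time: 4.0
eef_pos: [0.6267, 0.2635, 0.0211]
tcp_rot: [0.325, 0.946, 0.003, 0.003]
contact_force: [-1.1, -0.1, -0.2]
opening: 1.0
```

```bash
python3 plan.py 0.627 0.2615 0.021 52 1
```

```text
t 4.0 p [0.6267 0.2635 0.0211] yaw 52.01 toolz [ 0.008  0.003 -1.   ] F [-1.14 -0.08 -0.15] open 1.0 left [ 0.0003 -0.002  -0.0001] -0.01
-0.0014 -0.0014 0.0001 0.0 0.0 0.014
untilt rotvec tool deg [0.41 0.23 0.  ]
```

>>> apply_moves:
  moves:
    - [[-0.0014,-0.0014,0,0.4,0.2,0,-1],[0,0,0,0,0,0,1],[0,0,0,0,0,0,1],[0,0,0,0,0,0,1],[0,0,0,0,0,0,1],[0,0,0,0,0,0,1],[0,0,0,0,0,0,1],[0,0,0,0,0,0,1]]

```text
time: 4.8
eef_pos: [0.6299, 0.2623, 0.024]
tcp_rot: [0.326, 0.945, 0.002, 0.003]
contact_force: [0.7, 0.6, -0.4]
opening: 0.09
```

```bash
python3 plan.py 0.627 0.2615 0.08 52 1
```

```text
t 4.8 p [0.6299 0.2623 0.024 ] yaw 51.99 toolz [ 0.007  0.002 -1.   ] F [ 0.68  0.56 -0.41] open 0.09 left [-0.0029 -0.0008  0.056 ] 0.01
0.0018 -0.0024 -0.056 0.0 0.0 -0.0081
untilt rotvec tool deg [0.33 0.24 0.  ]
```

>>> apply_moves:
  moves:
    - [[0,0,-0.01,0,0,0,1],[0,0,-0.02,0,0,0,1],[0,0,-0.03,0,0,0,1],[0,0,-0.025,0,0,0,1],[0,0,0,0.3,0.2,0,1]]

```text
time: 5.3
eef_pos: [0.6217, 0.2599, 0.1031]
tcp_rot: [0.326, 0.945, -0.006, -0.009]
contact_force: [0.2, 0.1, -5.3]
opening: 0.093
```

```bash
python3 plan.py 0.5335 0.0182 0.11 -16.7 12
```

```text
t 5.3 p [0.6217 0.2599 0.1031] yaw 52.01 toolz [-0.02  -0.006 -1.   ] F [ 0.16  0.06 -5.33] open 0.093 left [-0.0882 -0.2417  0.0069] -68.71
-0.0066 -0.0204 -0.0006 0.0 0.0 5.7255
-0.0086 -0.0196 -0.0006 0.0 0.0 5.7255
-0.0105 -0.0187 -0.0006 0.0 0.0 5.7255
-0.0123 -0.0175 -0.0006 0.0 0.0 5.7255
-0.014 -0.0162 -0.0006 0.0 0.0 5.7255
-0.0156 -0.0147 -0.0006 0.0 0.0 5.7255
-0.017 -0.0131 -0.0006 0.0 0.0 5.7255
-0.0182 -0.0114 -0.0006 0.0 0.0 5.7255
-0.0192 -0.0095 -0.0006 0.0 0.0 5.7255
-0.0201 -0.0075 -0.0006 0.0 0.0 5.7255
-0.0207 -0.0055 -0.0006 0.0 0.0 5.7255
-0.0212 -0.0034 -0.0006 0.0 0.0 5.7255
untilt rotvec tool deg [-0.99 -0.7   0.  ]
```

>>> apply_moves:
  moves:
    - [[-0.007,-0.02,0,0,0,5.7,1],[-0.009,-0.02,0,0,0,5.7,1],[-0.01,-0.019,0,0,0,5.7,1],[-0.012,-0.018,0,0,0,5.7,1],[-0.014,-0.016,0,0,0,5.7,1],[-0.016,-0.015,0,0,0,5.7,1],[-0.017,-0.013,0,0,0,5.7,1],[-0.018,-0.011,0,0,0,5.7,1],[-0.019,-0.01,0,0,0,5.7,1],[-0.02,-0.008,0,0,0,5.7,1],[-0.021,-0.005,0,0,0,5.7,1],[-0.01,-0.002,0,0,0,2,1]]

```text
time: 6.5
eef_pos: [0.5102, 0.0221, 0.0828]
tcp_rot: [0.794, 0.607, -0.028, -0.017]
contact_force: [0.6, 1.0, -5.2]
opening: 0.088
```

```bash
python3 plan.py 0.5335 0.0182 0.07 -16.7 4
```

```text
t 6.5 p [0.5102 0.0221 0.0828] yaw -15.23 toolz [-0.065 -0.008 -0.998] F [ 0.59  0.96 -5.16] open 0.088 left [ 0.0233 -0.0039 -0.0128] -1.47
0.0006 0.0059 0.0032 0.0 0.0 0.3681
0.0006 0.0059 0.0032 0.0 0.0 0.3681
0.0007 0.0059 0.0032 0.0 0.0 0.3681
0.0007 0.0059 0.0032 0.0 0.0 0.3681
untilt rotvec tool deg [-3.47  1.42 -0.  ]
```

>>> apply_moves:
  moves:
    - [[0.001,0.012,0.004,-3.4,1.4,1,1],[0.001,0.008,0.004,0,0,0.5,1],[0,0,0,0,0,0,1],[0,0,0,0,0,0,1]]

```text
time: 6.9
eef_pos: [0.5264, 0.0185, 0.0697]
tcp_rot: [0.803, 0.597, -0.004, -0.004]
contact_force: [-0.3, 0.0, -5.8]
opening: 0.092
```

```bash
python3 plan.py 0.5335 0.0182 0.07 -16.7 2; python3 -c "
from h import *
s=shot('scene','scene3');t=shot('top','top3')
f=lambda a:cv2.resize(a,(400,400),interpolation=2)
cv2.imwrite('pics/c3.png',np.hstack([f(s[160:260,240:340]),f(t[155:255,230:330])]))"
```

```text
t 6.9 p [0.5264 0.0185 0.0697] yaw -16.74 toolz [-0.01   0.002 -1.   ] F [-0.31  0.03 -5.81] open 0.092 left [ 0.0071 -0.0003  0.0003] 0.04
0.0009 0.0034 -0.0001 0.0 0.0 -0.0213
0.0009 0.0034 -0.0001 0.0 0.0 -0.0213
untilt rotvec tool deg [-0.59  0.08 -0.  ]
```

View pics/c3.png

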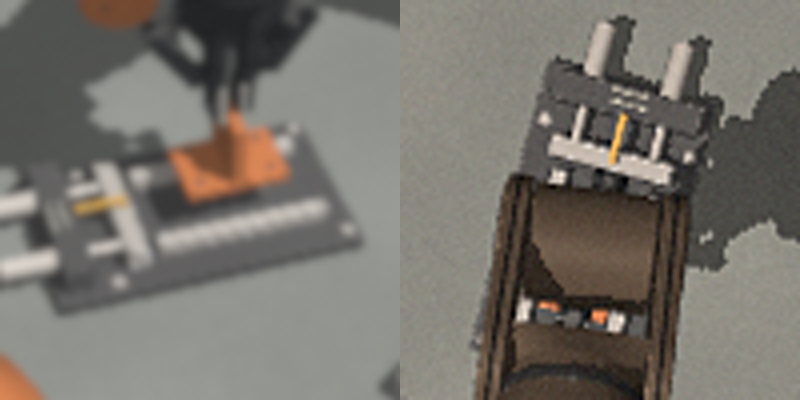

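The scene crop shows the bracket held level over the channel, square with the bars. The top crop shows a gap between the arm's links with both bars and the foot's side edges visible. I'll measure the lateral offset.

Run:
```python
from jig import *
s=cv2.imread("pics/scene3.png");t=cv2.imread("pics/top3.png")
O=np.array([.5574,.0110]);a=np.radians(-16.7);ex=np.array([np.cos(a),np.sin(a)]);ey=np.array([-ex[1],ex[0]])
J=lambda q:(np.round([(q[:2]-O)@ex*1e3,(q[:2]-O)@ey*1e3],1)).tolist()
zb=.0457
f=lambda u:(u[0]/4+240-.5,u[1]/4+160-.5)
for u,z in(((193,202),zb),((290,180),zb),((170,152),zb+.008),((270,127),zb+.008)): print("scene",u,J(ray("scene",f(u),z)))
p=np.array([.5264,.0185]);print("tcp",J(p))
# top: row scan in the gap, copper mask extents & white bars
h=cv2.cvtColor(t,cv2.COLOR_BGR2HSV)
cm=cv2.inRange(h,(2,110,60),(18,255,255));wm=cv2.inRange(h,(0,0,150),(180,60,255))
for r in range(229,239):
    c=np.flatnonzero(cm[r,255:300])+255;w=np.flatnonzero(wm[r,255:300])+255
    if len(c):print(r,c.tolist(),w.tolist(),"foot",J(ray("top",(c[0]-.5,r),zb+.008)),J(ray("top",(c[-1]+.5,r),zb+.008)),"bars",[J(ray("top",(v,r),.024))[1] for v in w])
```

```text
scene (193, 202) [5.6, 29.0]
scene (290, 180) [-72.3, 28.3]
scene (170, 152) [8.1, -20.3]
scene (270, 127) [-75.0, -24.4]
tcp [-31.8, -1.7]
230 [264, 265, 266, 267, 268] [260, 261, 262] foot [-70.1, 27.4] [-66.0, 12.4] bars [38.7, 35.7, 32.6]
231 [264, 265, 266, 267, 268, 269] [260, 261, 262] foot [-73.0, 26.6] [-68.2, 8.7] bars [37.9, 34.8, 31.8]
232 [268, 269, 278, 279, 280, 281] [259, 260, 261] foot [-72.8, 13.8] [-61.5, -27.9] bars [40.1, 37.1, 34.0]
233 [278, 279, 280, 281] [259, 260, 261, 283] foot [-67.7, -16.8] [-64.5, -28.7] bars [39.3, 36.2, 33.2, -33.8]
234 [278, 279, 280, 281] [259, 260, 261, 282, 283, 284, 285] foot [-70.7, -17.6] [-67.5, -29.5] bars [38.5, 35.4, 32.4, -31.6, -34.6, -37.6, -40.7]
235 [279, 280] [282, 283, 284, 285] foot [-72.9, -21.4] [-71.2, -27.4] bars [-32.4, -35.4, -38.5, -41.5]
238 [298] [] foot [-66.5, -80.5] [-65.7, -83.4] bars []
```

>>> apply_moves:
  moves:
    - [[0,0.003,0.006,-0.6,0,0,1],[0,0.002,0.006,0,0,0,1],[0,0,0,0,0,0,1],[0,0,0,0,0,0,1]]

```text
time: 7.4
eef_pos: [0.5322, 0.0179, 0.0572]
tcp_rot: [0.802, 0.597, 0.0, 0.001]
contact_force: [-0.0, -0.1, -5.7]
opening: 0.093
```

```bash
cat > st.py <<'E'
from h import *
from scipy.spatial.transform import Rotation as R
O=np.array([.5574,.0110]);a=np.radians(-16.7);ex=np.array([np.cos(a),np.sin(a)]);ey=np.array([-ex[1],ex[0]])
s=ctrl.get_state();p=np.array(s["eef_pos"]);M=R.from_quat(s["tcp_rot"]).as_matrix();F=np.array(s["contact_force"])
d=p[:2]-O;t=np.cross(M[:,2],[0,0,-1])
print("t",round(s["time"],2),"jig xy mm",(d@ex*1e3).round(1),(d@ey*1e3).round(1),"z",p[2].round(4),"yawerr",(np.degrees(np.arctan2(M[1,1],M[0,1]))+16.7).round(2),"untilt",np.degrees(M.T@t).round(2),"Fjig",(F[:2]@ex).round(2),(F[:2]@ey).round(2),F[2].round(2),"T",np.round(s["wrist_torque"],2),"open",round(s["opening"],3))
E
python3 st.py
```

```text
t 7.4 jig xy mm -26.2 -0.7 z 0.0572 yawerr 0.08 untilt [ 0.11  0.08 -0.  ] Fjig 0.02 -0.06 -5.73 T [-0.01 -0.   -0.05] open 0.093
```

>>> apply_moves:
  moves:
    - [[-0.001,0,0.005,0,0,0,1],[0,0,0.005,0,0,0,1],[0,0,0.004,0,0,0,1],[0,0,0,0,0,0,1]]

```text
time: 7.8
eef_pos: [0.5317, 0.0168, 0.042]
tcp_rot: [0.802, 0.597, -0.0, 0.001]
contact_force: [-0.8, 0.0, -5.7]
opening: 0.094
```

```bash
python3 st.py
```

```text
t 7.8 jig xy mm -26.3 -1.8 z 0.042 yawerr 0.08 untilt [0.1  0.08 0.  ] Fjig -0.76 -0.2 -5.74 T [-0.03  0.04  0.03] open 0.094
```

>>> apply_moves:
  moves:
    - [[0,0,0.002,0,0,0,1],[0,0,0.002,0,0,0,1],[0,0,0.001,0,0,0,1],[0,0,0,0,0,0,1]]

```text
time: 8.2
eef_pos: [0.5319, 0.0167, 0.0366]
tcp_rot: [0.802, 0.597, 0.0, 0.001]
contact_force: [-0.3, -1.0, -5.4]
opening: 0.094
```

```bash
python3 st.py
```

```text
t 8.2 jig xy mm -26.1 -1.8 z 0.0366 yawerr 0.08 untilt [ 0.11  0.08 -0.  ] Fjig 0.02 -1.0 -5.35 T [-0.    0.   -0.02] open 0.094
```

>>> apply_moves:
  moves:
    - [[0,0,0.001,0,0,0,1],[0,0,0,0,0,0,1]]

```text
time: 8.4
eef_pos: [0.5325, 0.0167, 0.0362]
tcp_rot: [0.802, 0.597, 0.0, 0.002]
contact_force: [-0.3, -0.5, -5.7]
opening: 0.09
```

>>> apply_moves:
  moves:
    - [[0,0,0.001,0,0,0,1],[0,0,0,0,0,0,1]]

```text
time: 8.6
eef_pos: [0.533, 0.0166, 0.0362]
tcp_rot: [0.802, 0.597, 0.001, 0.002]
contact_force: [-0.1, -0.9, -6.4]
opening: 0.091
```

>>> apply_moves:
  moves:
    - [[0,0,0.002,0,0,0,1],[0,0,0,0,0,0,1]]

```text
time: 8.8
eef_pos: [0.5339, 0.0166, 0.0363]
tcp_rot: [0.802, 0.598, 0.001, 0.002]
contact_force: [-0.6, -0.3, -4.9]
opening: 0.094
```

>>> apply_moves:
  moves:
    - [[0,0,0.002,0,0,0,1],[0,0,0,0,0,0,1]]

```text
time: 9.0
eef_pos: [0.5347, 0.0164, 0.0361]
tcp_rot: [0.802, 0.598, 0.001, 0.002]
contact_force: [-0.4, -0.0, -5.6]
opening: 0.095
```

```bash
python3 st.py
```

```text
t 9.0 jig xy mm -23.3 -1.3 z 0.0361 yawerr 0.1 untilt [ 0.31  0.06 -0.  ] Fjig -0.35 -0.14 -5.62 T [-0.05  0.06  0.01] open 0.095
```

```bash
python3 -c "
from h import *
s=ctrl.get_state();print(s['qpos'].round(3),s['joint_efforts'].round(1))
a=shot('scene','scene4');cv2.imwrite('pics/c4.png',cv2.resize(a[165:245,240:340],(750,600),interpolation=2))"
```

```text
[-1.580e-01  1.860e-01  2.038e+00 -2.000e-03  9.120e-01  1.330e-01] [  0.  -34.2 -26.4   0.   -0.   -0. ]
```

View pics/c4.png

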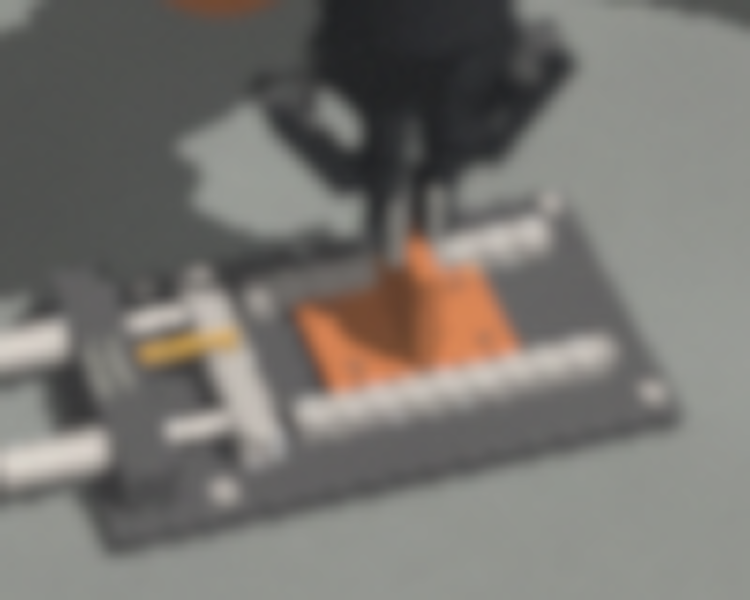

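The bracket sits in the channel between the bars, short of the fence, with copper right down by the plate. Zero rows relax the push, so I'll read the force with a downward shift in the last row.

>>> apply_moves:
  moves:
    - [[0,0,0.002,-0.3,0,0,1]]

```text
time: 9.15
eef_pos: [0.5351, 0.0164, 0.0359]
tcp_rot: [0.802, 0.598, 0.002, 0.004]
contact_force: [-10.0, 1.3, 18.6]
opening: 0.095
```

```bash
python3 st.py
```

```text
t 9.15 jig xy mm -22.9 -1.2 z 0.0359 yawerr 0.11 untilt [ 0.56  0.07 -0.  ] Fjig -9.97 -1.61 18.62 T [ 0.21  1.67 -0.07] open 0.095
```

>>> apply_moves:
  moves:
    - [[0,0,0,0.5,0,0,1],[0,0.004,0,0,0,0,1],[0,0.004,0,0,0,0,1],[0,0.004,0,0,0,0,1],[0,0.002,0,0,0,0,1],[0,0,0,0,0,0,1]]

```text
time: 9.75
eef_pos: [0.5498, 0.0121, 0.036]
tcp_rot: [0.802, 0.598, -0.0, 0.001]
contact_force: [-2.6, 0.5, 1.5]
opening: 0.094
```

```bash
python3 st.py
```

```text
t 9.75 jig xy mm -7.6 -1.1 z 0.036 yawerr 0.11 untilt [ 0.03  0.06 -0.  ] Fjig -2.67 -0.29 1.51 T [ 0.09  0.4  -0.01] open 0.094
```

>>> apply_moves:
  moves:
    - [[0,0.003,0,0,0,0,1],[0,0.003,0,0,0,0,1],[0,0.003,0,0,0,0,1]]

```text
time: 10.05
eef_pos: [0.5587, 0.0096, 0.036]
tcp_rot: [0.802, 0.598, -0.001, 0.0]
contact_force: [-1.6, 0.2, 0.8]
opening: 0.089
```

```bash
python3 st.py
```

```text
t 10.05 jig xy mm 1.6 -1.0 z 0.036 yawerr 0.11 untilt [-0.02  0.07 -0.  ] Fjig -1.62 -0.26 0.81 T [0.02 0.43 0.04] open 0.089
```

>>> apply_moves:
  moves:
    - [[0,0.003,0,0,0,0,1],[0,0.003,0,0,0,0,1]]

```text
time: 10.25
eef_pos: [0.5646, 0.0078, 0.036]
tcp_rot: [0.802, 0.598, -0.001, -0.0]
contact_force: [-4.1, 0.8, 3.6]
opening: 0.09
```

```bash
python3 st.py
```

```text
t 10.25 jig xy mm 7.8 -1.0 z 0.036 yawerr 0.11 untilt [-0.08  0.06 -0.  ] Fjig -4.14 -0.4 3.58 T [ 0.24  0.68 -0.01] open 0.09
```

>>> apply_moves:
  moves:
    - [[0,0.003,0,0,0,0,1],[0,0.003,0,0,0,0,1],[0,0.002,0,0,0,0,1]]

```text
time: 10.55
eef_pos: [0.5686, 0.0066, 0.0362]
tcp_rot: [0.802, 0.598, -0.005, -0.005]
contact_force: [-8.3, 1.9, 6.9]
opening: 0.095
```

```bash
python3 st.py
```

```text
t 10.55 jig xy mm 12.0 -1.0 z 0.0362 yawerr 0.1 untilt [-0.86  0.12 -0.  ] Fjig -8.47 -0.55 6.91 T [ 0.29  1.37 -0.01] open 0.095
```

>>> apply_moves:
  moves:
    - [[0,0.003,0,-0.8,0,0,1],[0,0.003,0,-0.3,0,0,1]]

```text
time: 10.75
eef_pos: [0.5698, 0.0062, 0.0361]
tcp_rot: [0.802, 0.598, -0.004, -0.003]
contact_force: [-10.8, 1.7, 8.0]
opening: 0.092
```

```bash
python3 st.py
```

```text
t 10.75 jig xy mm 13.3 -1.0 z 0.0361 yawerr 0.11 untilt [-0.58  0.19 -0.  ] Fjig -10.82 -1.52 7.98 T [ 0.41  1.72 -0.05] open 0.092
```

>>> apply_moves:
  moves:
    - [[0,0.004,0,-0.8,0,0,1],[0,0.004,0,-0.6,0,0,1],[0,0.004,0,-0.6,0,0,1]]

```text
time: 11.05
eef_pos: [0.5718, 0.0056, 0.0361]
tcp_rot: [0.802, 0.598, -0.004, 0.0]
contact_force: [-12.3, 2.9, 10.2]
opening: 0.095
```

```bash
python3 st.py
```

```text
t 11.05 jig xy mm 15.4 -1.1 z 0.0361 yawerr 0.13 untilt [-0.22  0.34 -0.  ] Fjig -12.57 -0.79 10.23 T [ 0.48  2.14 -0.08] open 0.095
```

>>> apply_moves:
  moves:
    - [[0,0.006,0,-0.3,0,0,1],[0,0.006,0,-0.3,0,0,1],[0,0.005,0,-0.3,0,0,1]]

```text
time: 11.35
eef_pos: [0.5755, 0.0044, 0.0369]
tcp_rot: [0.801, 0.598, -0.012, -0.008]
contact_force: [-14.9, 4.1, 15.3]
opening: 0.09
```

```bash
python3 st.py
```

```text
t 11.35 jig xy mm 19.2 -1.2 z 0.0369 yawerr 0.16 untilt [-1.53  0.54 -0.  ] Fjig -15.44 -0.35 15.32 T [ 0.66  2.72 -0.02] open 0.09
```

```bash
python3 st.py
python3 - <<'E'
from h import *
for i in range(4): s=ctrl.read_camera('scene');
t=shot('top','top5');s=shot('scene','scene5')
f=lambda a:cv2.resize(a,(400,400),interpolation=2)
cv2.imwrite('pics/c5.png',np.hstack([f(s[175:245,230:300]),f(t[160:200,262:302])]))
E
python3 st.py
```

```text
t 11.35 jig xy mm 19.2 -1.2 z 0.0369 yawerr 0.16 untilt [-1.53  0.54 -0.  ] Fjig -15.44 -0.35 15.32 T [ 0.66  2.72 -0.02] open 0.09
t 11.65 jig xy mm 19.3 -1.2 z 0.0369 yawerr 0.16 untilt [-1.49  0.53 -0.  ] Fjig -15.05 -1.32 13.37 T [ 0.6   2.58 -0.06] open 0.094
```

View pics/c5.png

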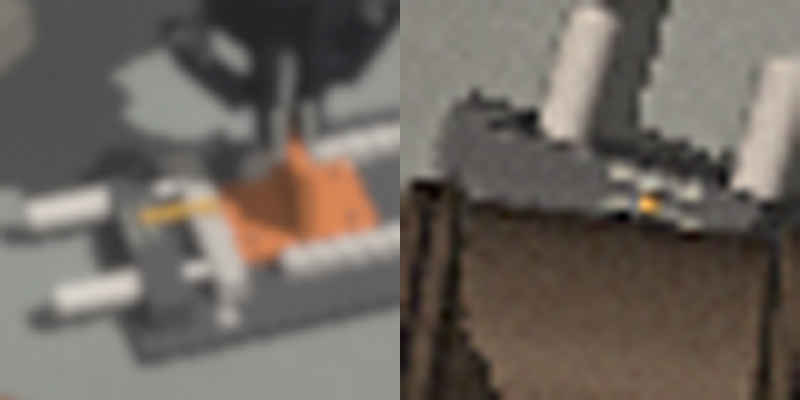

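The pointer's tip lies about midway between the two white lines: in the crop, tip at about y=195, lines at about 180 and 208. The load is steady. The tool leans 1.5° nose-down, so I'll level it while keeping the push.

>>> apply_moves:
  moves:
    - [[0,0.005,0,-1.5,0.4,0,1],[0,0.005,0,-1.2,0.2,0,1]]

```text
time: 11.85
eef_pos: [0.5757, 0.0045, 0.0364]
tcp_rot: [0.801, 0.598, -0.002, -0.002]
contact_force: [-15.6, 3.5, 12.5]
opening: 0.087
```

```bash
python3 st.py
```

```text
t 11.85 jig xy mm 19.4 -1.0 z 0.0364 yawerr 0.19 untilt [-0.37  0.02  0.  ] Fjig -15.96 -1.09 12.45 T [ 0.71  2.83 -0.  ] open 0.087
```

```bash
python3 - <<'E'
from h import *
for i in range(18): ctrl.read_camera('scene')
t=shot('top','top6');s=shot('scene','scene6')
f=lambda a:cv2.resize(a,(400,400),interpolation=2)
cv2.imwrite('pics/c6.png',np.hstack([f(s[175:245,230:300]),f(t[168:188,275:295])]))
E
python3 st.py
```

```text
t 12.85 jig xy mm 19.4 -1.0 z 0.0364 yawerr 0.19 untilt [-0.39  0.04  0.  ] Fjig -15.74 -0.49 12.75 T [ 0.67  2.71 -0.09] open 0.091
```

View pics/c6.png

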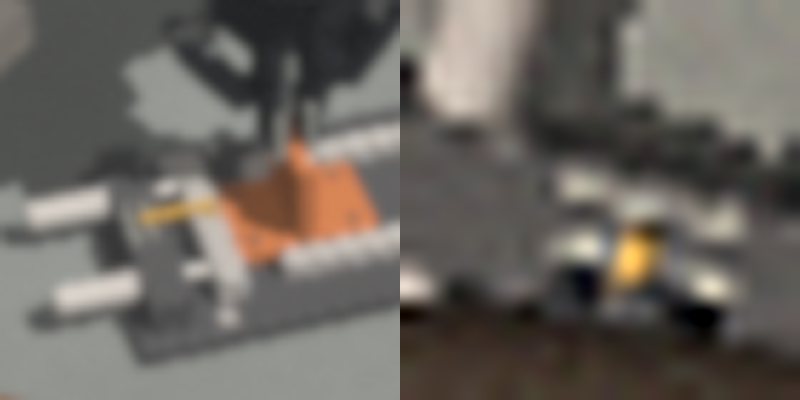

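The tip is at about y=225, between the first line (about 263) and the second (about 197), so near the middle at about 12–13 N. The reading was steady for a second, so I'm handing in.

```bash
python3 -c "
from plant import ctrl
print(ctrl.sign_off())"
```

```text
the job is handed in; nothing more can be done
None
```

I picked the copper bracket up by its rib and set it down in the channel about 25 mm short of touching the fence. I then slid it forward onto the fence and handed in at about 13 s, still gripping and pressing.

**Force:** the last checks held steady for a full second. The pointer's tip was about midway between the two lines. The wrist read 15.7 N along the channel; less an estimated 3.6 N of plate friction, that leaves about 12 N on the fence. The fence travel, taken from the tool's position, was about 14 mm, which gives about 13 N. These agree to about 1 N, and the travel stayed well short of the end stop.

**Position:** the tool leaned 0.4°, was 0.2° off square to the jig as I measured it, and was 1 mm off the channel's middle. Its height put the bracket on the plate to within about a millimetre.

**What went wrong on the way:**
- While I was building up the push, the tool leaned up to 1.5° nose-down. I levelled it before the end.
- Two views disagreed by about 3 mm on the bracket's sideways position. I followed the top view, and the bracket went in without touching the bars.

I did not measure the other things on the bench again afterwards. I touched none of them on purpose, and the wrist force showed no contact before the bracket met the plate.

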